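# Centre the watch stand on its plinth

## Robot

A 7-joint arm with a two-finger parallel gripper is mounted at the origin on the work surface. World frame = base frame: x ahead of the robot, y to its left, z up, the work surface at z = 0. Lengths are in mm, angles in rad, forces in N, time in s.
With the tool pointing down it reaches from about 425 to 875 mm from the base axis. Payload 9.9 kg.
Tool frame: the origin (TCP) lies midway between the tips of the shut fingers; the grasp point (between the pads) lies 19 mm behind it (grasp_offset is the distance from the TCP to the grasp point, in mm); z points along the fingers, y is the direction in which the jaws open and shut (so a half turn about z gives the same grasp; the last joint's range is limited). The gripper opens to 85 mm and grips with 20 to 120 N. Pads are 22 mm wide; open, the fingers measure 114 mm over their backs; the gripper's body (76 mm by 85 mm) begins 54 mm behind the grasp point. The pads swing forward as they close: fully open they stand 13 mm farther back than shut.
Start: joints at [1.071, 0.576, 0.025, 1.437, -0.015, 1.129, -0.057], TCP at [272.652, -617.486, 192.189] pointing down, gripper open.
Joint ranges: [-2.76, 2.76], [-0.34, 2.15], [-1.52, 1.57], [0.19, 2.46], [-1.09, 4.23], [0.17, 1.99], [-2.82, 2.82]. Speed limits (rad/s): [2.22, 2.22, 3.01, 3.01, 3.14, 3.14, 3.14].

## Interface

Orientations are given as a rotation vector (axis times angle).
In Python, from workcell import read_state, camera, get_calibration, finish_job, grasp_offset gives the robot as it stands.
- The arm moves only by the shell command python3 -m handwheel 'ROWS' [OPENING] [FORCE]. ROWS is JSON, a list of rows, each an object of numbers: "tx", "ty", "tz": the shift along the tool's x, y, z in cm; "wx", "wy", "wz": the turn, a rotation vector about the tool's x, y, z in rad. In form: [{"tx": .., "ty": .., "tz": .., "wx": .., "wy": .., "wz": ..}, ...]. A call has exactly 5 rows; each row is the pose to reach, as a shift and turn from the pose commanded when the call began, along the tool's axes at that moment; what a row does not reach only later rows make up. A row lasts 1/10 s, in which the tool goes at most 50 mm and 8.59 degrees, less where a joint would pass 70% of its speed; a pose out of reach is approached as far as the arm can. A call with a gripper value outside its range is refused whole. OPENING is the gripper command: -1 is shut, 1 is fully open, values between are in proportion, set as the call begins (- or left out, the last holds). The fingers move at their own pace and stop on an object; FORCE is the grip in N (left out, the last holds). Time passes only in rows, so rows that repeat a pose let the fingers close, or fill a call up. It gives the time, the measured TCP pose, the force and the opening at its end, in the units of the state.
- read_state(): the state, without advancing time (a new reading comes with each control period).
- camera(name): name is "scene" or "top" or "wrist"; returns the picture (420x560x3 uint8, red, green, blue); there is no depth.
- get_calibration(name): a dict with "camera_matrix" (3x3 intrinsics, pixels), "extrinsics" (4x4, takes a point from camera to world coordinates); the wrist camera has in their place "tool_from_camera" (4x4, takes a point from camera to tool coordinates, whose origin is the TCP and whose axes are the flange's). Camera axes: x right, y down, z forward; pixel columns grow to the right and rows downward; lengths in mm; the calibration is good to about 2 mm. The wrist camera is an equidistant fisheye: a pixel r from the principal point sees the ray r / f radians off the axis. A picture is of the moment at which its call begins: read the wrist's pose just before it. get_calibration takes no time and is no camera call.
- finish_job(): hands the job in, once; it reports no verdict.
The state is a dict: "time": time; "q": joint angles; "joint_velocities": joint speeds; "joint_torque": joint torques, N m; "tcp_pos": TCP position; "eef_rot": TCP orientation; "contact_force": force on the tool from outside, world axes, zero at the start; "ft_torque": the same for the moment, N m; "grip_width": opening from 0.0 (shut) to 1.0 (fully open).
Only numpy, scipy, OpenCV 4.12 (cv2) and the standard library are available. Lean on these libraries where they do the work, as an engineer would, in place of code of your own. Each camera call takes 0.05 s, during which the arm holds its last target. There are 200 camera calls.

## Task

The little watch stand sits off to one side of its round wooden plinth. Gently push it with light taps of the fingertips, never gripping or lifting it and without tipping it over or off, until it stands upright in the middle of the plinth to within 6 millimetres. Leave the other things on the table where they are, and finish with the hand clear.

Things in the scene. Friction and masses are not known exactly. Their poses are not given: they have to be found in the camera images.
- stand: The watch stand, loose on the plinth, about 90 g, 62 mm tall: a round foot, a 12 mm stem and, within the foot's outline, an upright chrome watch head 32 mm across, 10 mm thick, centre 43 mm up. Wobbly: it slides if pushed low, at the foot (under 2 N), and stays where left; pushed high it tips; over 6 N is rough. Origin: centre of its underside; z up the stem, the dial faces its -x.
- stand_foot (a point): Centre of the stand's black foot disc, on its axis 7.5 mm above its underside. The disc is 42 mm in diameter, the stand's widest part and the place to push, from 3 to 12 mm above the plinth's top; beneath it the stand rests on a smaller rubber boss, 26 mm in diameter, 3 mm high.
- plinth_top (a point): Centre of the flat top face of the round wooden plinth: 90 mm in diameter, 40 mm high, fixed to the table, z up. Its turn about z means nothing.
- jar: Bystander: closed green glass jar, 52 mm in diameter, 70 mm tall, on the table about 135 mm from the plinth's centre. Origin: centre of its underside.
- loupe: Bystander: loupe lying flat, brass ring 58 mm across and 10 mm thick, dark horn grip; 132 mm long; lies about 140 mm from the plinth's centre. Origin: under the lens centre, the grip runs to its -x.
- watch: Bystander: loose chrome watch head lying dial up, 38 mm across, 12 mm high, about 130 mm from the plinth's centre. Origin: centre of its underside.
- driver: Bystander: screwdriver lying at the right of the table, 130 mm long. Origin: underside, near its middle.
- holder: Bystander: aluminium movement block, 50 x 30 x 22 mm, at the left of the table. Origin: centre of its underside.
- band: Bystander: rigid navy resin watch band standing on its edge, oval 63 x 51 mm, 18 mm high, about 145 mm from the plinth's centre. Origin: centre of its underside.
Not all that is in view belongs to the job. There is more than one size of the part that bears plinth_top; the job needs the smaller. What is shaped like the stand but purple is not meant.

How it is judged:
By the outcome, as a careful person would: the job done as asked, in the order asked, and still so for the second after the job is handed in, with the robot touching nothing.
It also fails if it takes over 51 s, if anything falls off the work surface, if the arm or the gripper's body presses on something with over 40 N, if the wrist force passes 120 N, or if a joint passes its speed limit or range.

## Working session

There is one attempt and no reset: what is moved stays moved. The work goes in short steps, Python scripts to look and compute and a shell command to move; the robot and the scene stay as the last step left them, time stands still between calls to the robot, and variables do not carry over. Pictures are saved under pics/ and viewed, on a budget of 10 in all, crops included, one or two more only if the job needs it, and the job is handed in when it is done.

```bash
mkdir -p pics; ls; python3 - <<'E'
from workcell import *
import cv2,numpy as np
s=read_state();print({k:np.round(v,3).tolist() for k,v in s.items()})
for n in("scene","top"):
    im=camera(n);np.save(f"pics/{n}0.npy",im);cv2.imwrite(f"pics/{n}0.png",im[:,:,::-1])
    c=get_calibration(n);print(n,np.round(c["camera_matrix"],1).tolist(),np.round(c["extrinsics"],3).tolist())
print(get_calibration("wrist"))
E
```

```text
pics
{'time': 0.0, 'q': [1.071, 0.577, 0.025, 1.438, -0.015, 1.129, -0.057], 'joint_velocities': [0.001, 0.0, 0.001, -0.0, 0.0, -0.001, -0.001], 'joint_torque': [0.0, -76.576, 2.25, -28.597, 0.015, 0.013, 0.0], 'tcp_pos': [272.436, -617.007, 191.323], 'eef_rot': [-3.072, -0.648, 0.001], 'contact_force': [0.466, 0.59, -0.312], 'ft_torque': [-0.045, -0.007, 0.06], 'grip_width': 0.997}
scene [[470.3, 0.0, 276.6], [0.0, 470.3, 214.5], [0.0, 0.0, 1.0]] [[-0.13, 0.652, -0.747, 1398.258], [0.992, 0.091, -0.092, 113.406], [0.008, -0.753, -0.658, 832.52], [0.0, 0.0, 0.0, 1.0]]
top [[537.1, 0.0, 278.8], [0.0, 537.1, 210.5], [0.0, 0.0, 1.0]] [[-0.008, -0.998, 0.055, 430.988], [-1.0, 0.009, 0.018, -28.225], [-0.019, -0.055, -0.998, 1764.36], [0.0, 0.0, 0.0, 1.0]]
{'camera_matrix': array([[325.1922621 ,   0.        , 275.72360678],
       [  0.        , 325.1922621 , 202.42133832],
       [  0.        ,   0.        ,   1.        ]]), 'tool_from_camera': array([[ 2.78689769e-04, -9.62077347e-01, -2.72776650e-01,
         6.85313555e+01],
       [ 9.99999558e-01,  5.13170759e-04, -7.88265112e-04,
         3.26787485e-01],
       [ 8.98353008e-04, -2.72776309e-01,  9.62077065e-01,
        -1.82528813e+02],
       [ 0.00000000e+00,  0.00000000e+00,  0.00000000e+00,
         1.00000000e+00]])}
```

View pics/top0.png

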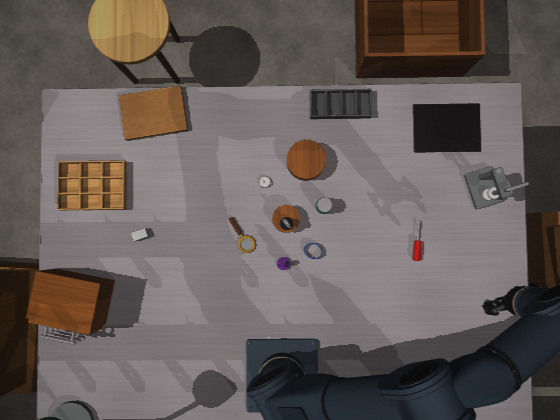

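View pics/scene0.png

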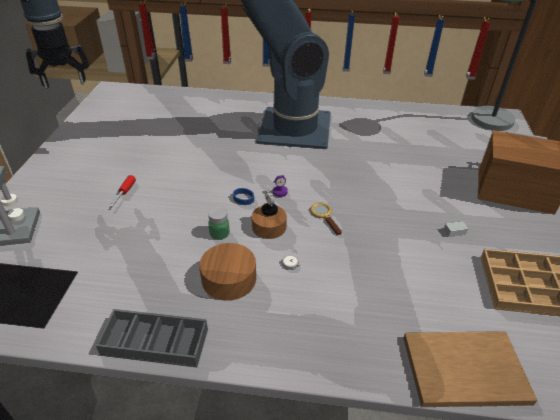

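Top view: the small plinth is at (286,219) and a larger one at (306,160). The black-footed stand is at (286,225), and a purple look-alike at (284,264). The small plinth with the black-footed stand fits the description. I'll confirm this in an enlarged crop and measure it.

```bash
cat > h.py <<'E'
import numpy as np,cv2
from workcell import *
from scipy.spatial.transform import Rotation as R
def ray(n,uv,st=None):
    c=get_calibration(n);K=c["camera_matrix"];u=(np.array(uv,float)-K[:2,2])/K[0,0]
    if n=="wrist":
        r=np.linalg.norm(u);d=np.r_[u/max(r,1e-9)*np.sin(r),np.cos(r)]
        T=np.eye(4);T[:3,:3]=R.from_rotvec(st["eef_rot"]).as_matrix();T[:3,3]=st["tcp_pos"];T=T@c["tool_from_camera"]
    else: d=np.r_[u,1];T=c["extrinsics"]
    return T[:3,3],T[:3,:3]@d
def hit(n,uv,z,st=None):
    o,d=ray(n,uv,st);return (o+d*(z-o[2])/d[2])[:2]
E
python3 - <<'E'
from h import *
t=np.load("pics/top0.npy");s=np.load("pics/scene0.npy")
def mask(im,box):
    x0,y0,x1,y1=box;h=cv2.cvtColor(im,cv2.COLOR_RGB2HSV);m=np.zeros(im.shape[:2],bool)
    m[y0:y1,x0:x1]=((h[...,1]>90)&(h[...,0]<20)&(h[...,2]>60))[y0:y1,x0:x1];return m
m=mask(t,(265,200,310,240)); c=cv2.convexHull(np.argwhere(m)[:,::-1].astype(np.int32))
(e,sz,a)=cv2.fitEllipse(c);print("plinth top",e,sz,hit("top",e,40))
dk=np.argwhere((t.max(2)<50)[205:240,270:302])[:,::-1]+[270,205];print("dark",len(dk),dk.mean(0),hit("top",dk.mean(0),48))
for uv in((269,214),(270,209)):print("scene",uv,hit("scene",uv,40),hit("scene",uv,47.5))
print("purple",hit("top",(283,264),10),"jar",hit("top",(324,205),70),"loupe",hit("top",(247,244),8),"watch",hit("top",(265,182),12),"band",hit("top",(314,250),18))
a=cv2.resize(t[190:280,225:345],(540,405),interpolation=cv2.INTER_CUBIC)[:, :400]
b=cv2.resize(s[170:260,220:310],(400,405),interpolation=cv2.INTER_CUBIC)
cv2.imwrite("pics/crop.png",np.hstack([a,b])[:,:,::-1])
E
```

```text
plinth top (285.63995361328125, 218.30172729492188) (27.39380645751953, 27.709121704101562) [500.68615295 -18.27868403]
dark 86 [286.46511628 223.22093023] [484.60724231 -20.82781853]
scene (269, 214) [499.6686258  -17.15472746] [508.17240593 -15.91917053]
scene (270, 209) [479.78123469 -17.38058331] [488.47321877 -16.142889  ]
purple [353.18261544  -8.24895163] jar [ 540.45429552 -139.89508498] loupe [419.01980375 108.89242308] watch [621.52761088  48.54811258] band [ 398.0155581  -109.15324918]
```

View pics/crop.png

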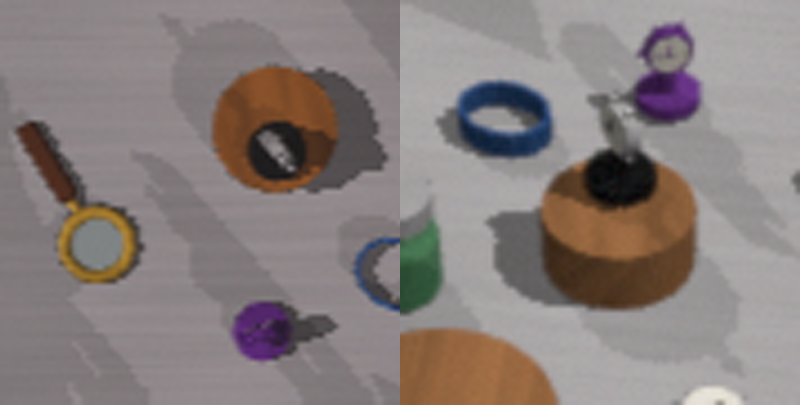

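The crop confirms it. The black-footed stand is on the small plinth, at crop-left (276,150) and crop-right (620,178). The purple one stands separately on the table, and the larger plinth is at bottom left. Plinth centre ≈ (500.5,-18), stand ≈ (484.6,-21), so it needs about 16 mm, mostly along +x. I'll shut the fingers and approach from the robot's side.

```bash
python3 -m handwheel '[{"tx":4.3,"ty":-2.6,"tz":-0.6},{"tx":8.6,"ty":-5.2,"tz":-1.2},{"tx":12.9,"ty":-7.8,"tz":-1.8},{"tx":17.2,"ty":-10.5,"tz":-2.4},{"tx":21.6,"ty":-13.2,"tz":-3}]' -1 20
python3 -m handwheel '[{"tx":4.3,"ty":-2.6},{"tx":8.6,"ty":-5.2},{"tx":12.9,"ty":-7.8},{"tx":17.2,"ty":-10.5},{"tx":21.6,"ty":-13.2}]'
python3 -m handwheel '[{"wz":0.14},{"wz":0.28},{"wz":0.416},{"wz":0.416},{"wz":0.416}]'
```

```text
$[0]: bad value
$[0]: bad value
$[0]: bad value
```

```bash
python3 -m handwheel '[{"tx":4.3,"ty":-2.6,"tz":-0.6,"wx":0,"wy":0,"wz":0},{"tx":8.6,"ty":-5.2,"tz":-1.2,"wx":0,"wy":0,"wz":0},{"tx":12.9,"ty":-7.8,"tz":-1.8,"wx":0,"wy":0,"wz":0},{"tx":17.2,"ty":-10.5,"tz":-2.4,"wx":0,"wy":0,"wz":0},{"tx":21.6,"ty":-13.2,"tz":-3,"wx":0,"wy":0,"wz":0}]' -1 20
```

```text
time: 0.6
tcp_pos: [414.8, -411.6, 221.6]
eef_rot: [-3.074, -0.648, 0.0]
contact_force: [1.0, -0.7, 0.7]
grip_width: 0.14
```

```bash
python3 -m handwheel '[{"tx":4.3,"ty":-2.6,"tz":0,"wx":0,"wy":0,"wz":0.1},{"tx":8.6,"ty":-5.2,"tz":0,"wx":0,"wy":0,"wz":0.2},{"tx":12.9,"ty":-7.8,"tz":0,"wx":0,"wy":0,"wz":0.3},{"tx":17.2,"ty":-10.5,"tz":0,"wx":0,"wy":0,"wz":0.4},{"tx":21.6,"ty":-13.2,"tz":0,"wx":0,"wy":0,"wz":0.416}]'
```

```text
time: 1.1
tcp_pos: [557.3, -206.1, 221.4]
eef_rot: [-3.142, 0.006, 0.001]
contact_force: [0.1, -0.6, -0.4]
grip_width: 0.002
```

```bash
python3 -m handwheel '[{"tx":-2.5,"ty":-3.7,"tz":1,"wx":0,"wy":0,"wz":0},{"tx":-5,"ty":-7.4,"tz":2,"wx":0,"wy":0,"wz":0},{"tx":-7.5,"ty":-11.1,"tz":4,"wx":0,"wy":0,"wz":0},{"tx":-10,"ty":-14.8,"tz":5,"wx":0,"wy":0,"wz":0},{"tx":-12.4,"ty":-18.4,"tz":6,"wx":0,"wy":0,"wz":0}]'
python3 -m handwheel '[{"tx":0,"ty":0,"tz":0,"wx":0,"wy":0,"wz":0},{"tx":0,"ty":0,"tz":0,"wx":0,"wy":0,"wz":0},{"tx":0,"ty":0,"tz":0,"wx":0,"wy":0,"wz":0},{"tx":0,"ty":0,"tz":0,"wx":0,"wy":0,"wz":0},{"tx":0,"ty":0,"tz":0,"wx":0,"wy":0,"wz":0}]'
python3 - <<'E'
from h import *
s=read_state();im=camera("wrist");print(s["tcp_pos"],s["q"],s["eef_rot"])
np.save("pics/w1.npy",im);cv2.imwrite("pics/w1.png",im[:,:,::-1])
E
```

```text
time: 1.6
tcp_pos: [431.0, -22.7, 161.0]
eef_rot: [-3.141, 0.0, 0.001]
contact_force: [0.7, 1.4, 0.3]
grip_width: -0.003
time: 2.1
tcp_pos: [433.2, -24.9, 161.6]
eef_rot: [3.141, -0.003, 0.0]
contact_force: [0.6, -0.4, 0.0]
grip_width: 0.003
[433.17827134 -24.91139228 161.64777707] [-0.04591898  0.259068   -0.00630199  2.08194461  0.00249675  0.80034369
 -1.62636472] [ 3.14142720e+00 -2.85750433e-03  3.95615945e-04]
```

View pics/w1.png

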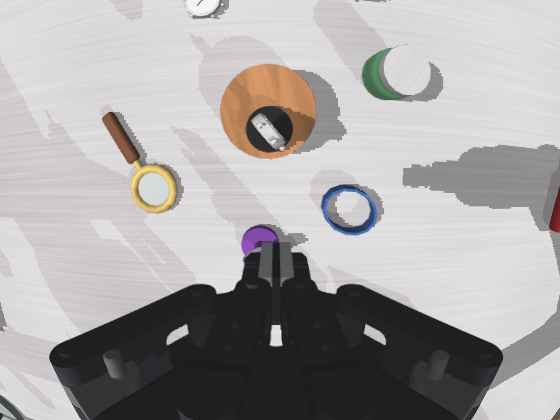

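Wrist view: the plinth top is at (268,111) and the black foot at (270,129), with the head above it. The shut fingertips are at (277,243). Next I'll measure both centres.

```bash
cat >> h.py <<'E'
from scipy.optimize import least_squares
def circ(P):
    f=lambda p:np.hypot(*(P-p[:2]).T)-p[2]
    return least_squares(f,[*P.mean(0),30],loss="soft_l1",f_scale=1).x
def measure(n,im,st=None,box=(200,40,340,180),V=45,zs=50):
    x0,y0,x1,y1=box;h=cv2.cvtColor(im,cv2.COLOR_RGB2HSV)[y0:y1,x0:x1].astype(int)
    br=((h[...,1]>90)&(h[...,0]<20)&(h[...,2]>60)).astype(np.uint8)
    dk=(h[...,2]<V).astype(np.uint8)
    out=[]
    for m,z in((br,40),(dk,zs)):
        c=max(cv2.findContours(m,cv2.RETR_EXTERNAL,cv2.CHAIN_APPROX_NONE)[0],key=cv2.contourArea)
        c=cv2.convexHull(c) if m is dk else c
        p=np.array([hit(n,q+[x0,y0],z,st) for q in c[:,0]])
        out.append(circ(p))
    return out
E
python3 - <<'E'
from h import *
im=np.load("pics/w1.npy");st=dict(tcp_pos=np.array([433.178,-24.911,161.648]),eef_rot=np.array([3.14142720e+00,-2.85750433e-03,3.95615945e-04]))
for V in(35,50,65):
    a,b=measure("wrist",im,st,V=V);print(V,np.round(a,1),np.round(b,1),np.round(b-a,1))
t=np.load("pics/top0.npy")
for V in(40,55):
    a,b=measure("top",t,None,(265,200,310,240),V);print("top",np.round(a,1),np.round(b,1),np.round(b-a,1))
E
```

```text
35 [503.5 -17.9  44. ] [  3148.7 -17439.4  17606.8] [  2645.2 -17421.5  17562.8]
50 [503.5 -17.9  44. ] [487.6 -22.9  17.4] [-15.9  -5.  -26.6]
65 [503.5 -17.9  44. ] [487.3 -19.4  20.5] [-16.3  -1.5 -23.5]
top [500.6 -18.2  43.4] [484. -20.  18.] [-16.7  -1.8 -25.4]
top [500.6 -18.2  43.4] [484.9 -20.2  19.9] [-15.7  -2.  -23.5]
```

```bash
python3 -m handwheel '[{"tx":0,"ty":-0.5,"tz":3,"wx":0,"wy":0,"wz":0},{"tx":0,"ty":-0.5,"tz":6,"wx":0,"wy":0,"wz":0},{"tx":0,"ty":-0.5,"tz":9,"wx":0,"wy":0,"wz":0},{"tx":0,"ty":-0.5,"tz":11.4,"wx":0,"wy":0,"wz":0},{"tx":0,"ty":-0.5,"tz":11.4,"wx":0,"wy":0,"wz":0}]'
python3 -m handwheel '[{"tx":0.2,"ty":0,"tz":0,"wx":0,"wy":0,"wz":0},{"tx":0.4,"ty":0,"tz":0,"wx":0,"wy":0,"wz":0},{"tx":0.6,"ty":0,"tz":0,"wx":0,"wy":0,"wz":0},{"tx":0.8,"ty":0,"tz":0,"wx":0,"wy":0,"wz":0},{"tx":1.0,"ty":0,"tz":0,"wx":0,"wy":0,"wz":0}]'
python3 - <<'E'
from h import *
s=read_state();im=camera("wrist");print(s["tcp_pos"],s["eef_rot"])
np.savez("pics/w2.npz",im=im,p=s["tcp_pos"],r=s["eef_rot"]);cv2.imwrite("pics/w2.png",im[:,:,::-1])
E
```

```text
time: 2.65
tcp_pos: [431.1, -19.4, 45.5]
eef_rot: [3.141, -0.001, -0.007]
contact_force: [-0.5, -0.3, 0.2]
grip_width: 0.0
time: 3.15
tcp_pos: [443.3, -19.1, 48.2]
eef_rot: [-3.142, 0.0, -0.002]
contact_force: [-1.3, 0.4, 0.4]
grip_width: -0.003
[443.30832907 -19.05876575  48.22569785] [-3.14152266e+00  2.61032642e-04 -1.95129761e-03]
```

View pics/w2.png

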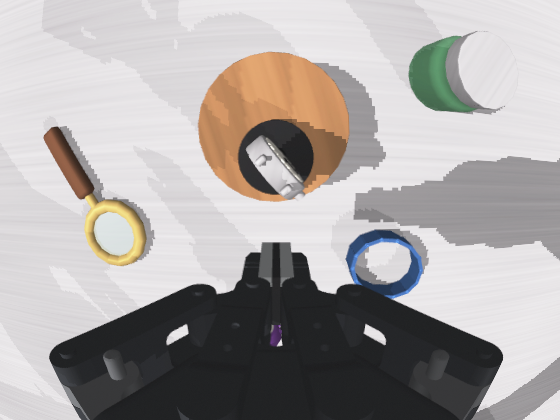

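The fingertip front edge is at row 243 and the foot's near edge at row 195, both about column 277. The stand is at (276,157) and the plinth at (273,126).

```bash
python3 - <<'E'
from h import *
d=np.load("pics/w2.npz");im=d["im"];st=dict(tcp_pos=d["p"],eef_rot=d["r"])
for V in(50,65,80):
    a,b=measure("wrist",im,st,(190,40,360,215),V,51);print(V,np.round(a,1),np.round(b,1),np.round(b-a,1))
for v in(241,243,246):print(v,hit("wrist",(277,v),48,st),hit("wrist",(277,v),60,st))
print(hit("wrist",(277,195),51,st))
E
```

```text
50 [504.3 -18.   43.5] [487.7 -22.2  18. ] [-16.6  -4.3 -25.5]
65 [504.3 -18.   43.5] [487.1 -19.4  20.7] [-17.2  -1.5 -22.7]
80 [504.3 -18.   43.5] [487.1 -19.4  20.8] [-17.2  -1.4 -22.6]
241 [435.78285511 -20.28241366] [440.77316784 -20.24580401]
243 [434.46047789 -20.28436949] [439.53757964 -20.24763147]
246 [432.46392611 -20.28735936] [437.67206365 -20.25042512]
[465.39030765 -20.23637813]
```

The wrist view puts the visible tip about 9 mm behind the reported TCP, or higher than it. I'll check the tip's real height with the scene camera before touching anything.

```bash
python3 - <<'E'
from h import *
s=read_state();im=camera("scene");p=s["tcp_pos"];print(p)
c=get_calibration("scene");E=np.linalg.inv(c["extrinsics"]);K=c["camera_matrix"]
def proj(x):
    q=K@(E[:3,:3]@x+E[:3,3]);return q[:2]/q[2]
o=(230,160);k=8
cr=cv2.resize(im[160:235,230:325],None,fx=k,fy=k,interpolation=cv2.INTER_CUBIC)[:,:,::-1].copy()
for dx,dz,col in((0,0,(0,0,255)),(11,0,(255,0,0)),(11,20,(0,255,0)),(11,47,(0,255,255))):
    u=proj(p+[dx,0,dz]);print(dx,dz,u);cv2.circle(cr,tuple(int(v) for v in (u-o+.5)*k),3,col,-1)
cv2.imwrite("pics/s2.png",cr)
E
```

```text
[443.53396978 -19.02316187  48.07626702]
0 0 [271.30386089 197.78927194]
11 0 [270.72508828 200.41180481]
11 20 [270.72483862 194.45949404]
11 47 [270.7244929  186.21714539]
```

View pics/s2.png

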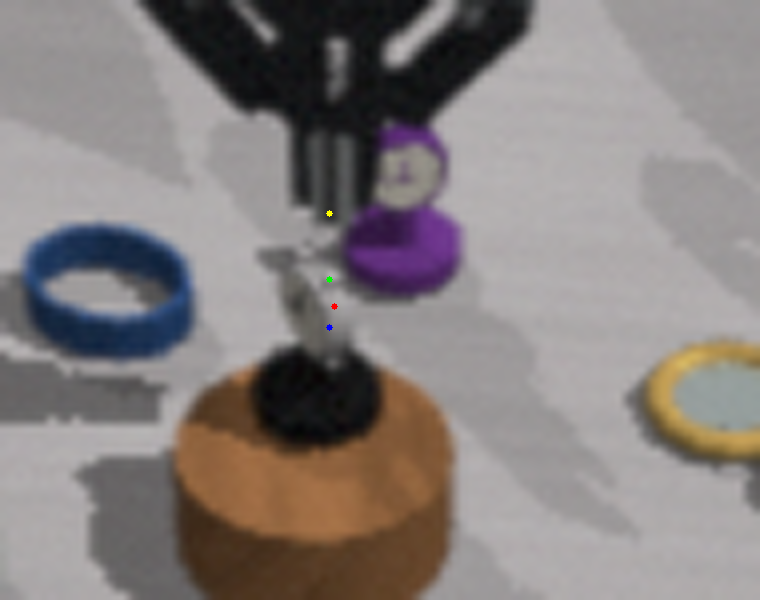

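The scene crop shows the grey tips ending at crop (335,222), well above and behind the reported TCP marks at about (330,327). I'll triangulate the tip from both views.

```bash
python3 - <<'E'
from h import *
d=np.load("pics/w2.npz");st=dict(tcp_pos=d["p"],eef_rot=d["r"])
def tri(a,b):
    (o1,d1),(o2,d2)=a,b;d1=d1/np.linalg.norm(d1);d2=d2/np.linalg.norm(d2)
    t=np.linalg.lstsq(np.c_[d1,-d2],o2-o1,rcond=None)[0];return (o1+d1*t[0]+o2+d2*t[1])/2,np.linalg.norm(o1+d1*t[0]-o2-d2*t[1])
print("tip",tri(ray("wrist",(277,243),st),ray("scene",(271.3,187.3))),"tcp",d["p"])
# checks: same with foot centre / plinth
print("plinth",tri(ray("wrist",(273,126),st),ray("scene",(230+315/8-.5,160+450/8-.5))))
# scale check: width of the two grey tips
for u in(260,295):print(hit("wrist",(u,243),48,st),hit("wrist",(u,243),95,st))
E
```

```text
tip (array([451.62312205, -19.064019  ,  89.18468139]), np.float64(2.2417879046940214)) tcp [443.30832907 -19.05876575  48.22569785]
plinth (array([503.9184383 , -17.38454289,  37.68459411]), np.float64(1.008413037364291))
[434.43290217  -9.92433295] [454.32524913 -12.44354923]
[434.43590886 -31.25850432] [454.32748294 -28.29365791]
```

Both views agree on a tip front edge at z≈89 and x≈452, about 41 mm above the reported TCP. The plinth triangulates correctly at z≈38, so the cameras are sound. I won't trust the TCP's z. Stepping back from the plinth and going lower is safe under either reading, and then I'll measure again.

```bash
python3 -m handwheel '[{"tx":-0.5,"ty":0,"tz":0,"wx":0,"wy":0,"wz":0},{"tx":-0.8,"ty":0,"tz":1,"wx":0,"wy":0,"wz":0},{"tx":-0.8,"ty":0,"tz":2,"wx":0,"wy":0,"wz":0},{"tx":-0.8,"ty":0,"tz":3,"wx":0,"wy":0,"wz":0},{"tx":-0.8,"ty":0,"tz":3.3,"wx":0,"wy":0,"wz":0}]'
python3 - <<'E'
from h import *
s=read_state();im=camera("wrist");sc=camera("scene");print(s["tcp_pos"],s["contact_force"])
np.savez("pics/w3.npz",im=im,p=s["tcp_pos"],r=s["eef_rot"],sc=sc)
a=cv2.resize(im[150:300,200:350],(500,500),interpolation=cv2.INTER_CUBIC)
b=cv2.resize(sc[160:250,240:294],(300,500),interpolation=cv2.INTER_CUBIC)
cv2.imwrite("pics/ws3.png",np.hstack([a,b])[:,:,::-1])
E
```

```text
time: 3.75
tcp_pos: [434.1, -19.0, 13.5]
eef_rot: [3.142, -0.0, -0.003]
contact_force: [-0.0, 0.8, 0.9]
grip_width: 0.001
[434.10420118 -19.04599051  13.48675862] [-0.01707973  0.82469787  0.90229681]
```

View pics/ws3.png

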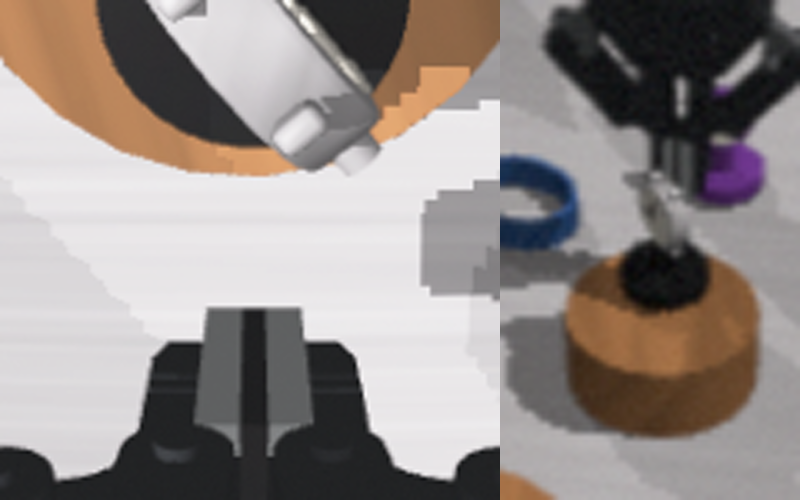

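Wrist crop: the tip ends at row 242, with columns 262–290. Scene crop: the tip ends near scene pixel (273,195), partly behind the head.

```bash
python3 - <<'E'
from h import *
d=np.load("pics/w3.npz");st=dict(tcp_pos=d["p"],eef_rot=d["r"]);p=d["p"]
E=np.linalg.inv(get_calibration("scene")["extrinsics"]);K=get_calibration("scene")["camera_matrix"]
for dx,dz in((8.3,41),(11,47),(0,20),(11,0)):
    q=K@(E[:3,:3]@(p+[dx,0,dz])+E[:3,3]);print(dx,dz,q[:2]/q[2])
def tri(a,b):
    (o1,d1),(o2,d2)=a,b;d1=d1/np.linalg.norm(d1);d2=d2/np.linalg.norm(d2)
    t=np.linalg.lstsq(np.c_[d1,-d2],o2-o1,rcond=None)[0];return (o1+d1*t[0]+o2+d2*t[1])/2,np.linalg.norm(o1+d1*t[0]-o2-d2*t[1])
for v in(195,197):
    x=tri(ray("wrist",(277,242.4),st),ray("scene",(272.5,v)));print(v,x,x[0]-p)
a,b=measure("wrist",d["im"],st,(150,20,400,230),65,51);print(np.round(a,1),np.round(b,1),np.round(b-a,1))
E
```

```text
8.3 41 [271.35637966 195.63115654]
11 47 [271.21622275 194.4883581 ]
0 20 [271.77752084 199.81562442]
11 0 [271.2047619  208.14546292]
195 (array([443.9996612 , -17.99238837,  57.72515945]), np.float64(4.376643203468251)) [ 9.89546002  1.05360214 44.23840084]
197 (array([439.73996774, -18.2852092 ,  47.54461926]), np.float64(3.8446810584358553)) [ 5.63576656  0.76078131 34.05786064]
[504.3 -18.   43.5] [487.  -19.4  20.9] [-17.3  -1.4 -22.7]
```

Vision gives the tip offset only to about ±5 mm, but the foot band is just 9 mm high. I'll settle it with a light touch on bare table near (530,110).

```bash
python3 -m handwheel '[{"tx":0,"ty":-0.5,"tz":-4,"wx":0,"wy":0,"wz":0},{"tx":1,"ty":-4,"tz":-6,"wx":0,"wy":0,"wz":0},{"tx":3.5,"ty":-7.5,"tz":-6,"wx":0,"wy":0,"wz":0},{"tx":6.5,"ty":-11,"tz":-6,"wx":0,"wy":0,"wz":0},{"tx":9.6,"ty":-13,"tz":-6,"wx":0,"wy":0,"wz":0}]'
python3 -m handwheel '[{"tx":0,"ty":0,"tz":3,"wx":0,"wy":0,"wz":0},{"tx":0,"ty":0,"tz":6,"wx":0,"wy":0,"wz":0},{"tx":0,"ty":0,"tz":8,"wx":0,"wy":0,"wz":0},{"tx":0,"ty":0,"tz":9.3,"wx":0,"wy":0,"wz":0},{"tx":0,"ty":0,"tz":9.3,"wx":0,"wy":0,"wz":0}]'
```

```text
time: 4.35
tcp_pos: [531.7, 114.6, 75.5]
eef_rot: [-3.14, -0.004, -0.002]
contact_force: [-0.3, -0.5, -0.8]
grip_width: 0.001
time: 4.85
tcp_pos: [529.8, 110.7, -19.6]
eef_rot: [3.141, -0.0, -0.004]
contact_force: [-0.1, -0.9, -0.5]
grip_width: -0.003
```

TCP z reads -19.6 with no contact, so the offset is real. I'll creep down further.

```bash
python3 -m handwheel '[{"tx":0,"ty":0,"tz":0.4,"wx":0,"wy":0,"wz":0},{"tx":0,"ty":0,"tz":0.8,"wx":0,"wy":0,"wz":0},{"tx":0,"ty":0,"tz":1.2,"wx":0,"wy":0,"wz":0},{"tx":0,"ty":0,"tz":1.4,"wx":0,"wy":0,"wz":0},{"tx":0,"ty":0,"tz":1.4,"wx":0,"wy":0,"wz":0}]'
python3 -m handwheel '[{"tx":0,"ty":0,"tz":0.05,"wx":0,"wy":0,"wz":0},{"tx":0,"ty":0,"tz":0.1,"wx":0,"wy":0,"wz":0},{"tx":0,"ty":0,"tz":0.15,"wx":0,"wy":0,"wz":0},{"tx":0,"ty":0,"tz":0.2,"wx":0,"wy":0,"wz":0},{"tx":0,"ty":0,"tz":0.2,"wx":0,"wy":0,"wz":0}]'
```

```text
time: 5.35
tcp_pos: [530.7, 110.9, -32.4]
eef_rot: [-3.142, 0.0, 0.0]
contact_force: [-0.8, 0.2, 0.1]
grip_width: 0.006
time: 5.85
tcp_pos: [530.7, 110.9, -34.4]
eef_rot: [-3.142, 0.0, 0.0]
contact_force: [0.2, -0.5, 0.3]
grip_width: 0.001
```

```bash
python3 -m handwheel '[{"tx":0,"ty":0,"tz":0.05,"wx":0,"wy":0,"wz":0},{"tx":0,"ty":0,"tz":0.1,"wx":0,"wy":0,"wz":0},{"tx":0,"ty":0,"tz":0.15,"wx":0,"wy":0,"wz":0},{"tx":0,"ty":0,"tz":0.2,"wx":0,"wy":0,"wz":0},{"tx":0,"ty":0,"tz":0.2,"wx":0,"wy":0,"wz":0}]'
```

```text
time: 6.35
tcp_pos: [530.7, 110.9, -36.5]
eef_rot: [-3.142, 0.0, 0.0]
contact_force: [-0.3, 0.6, -0.4]
grip_width: 0.005
```

```bash
python3 -m handwheel '[{"tx":0,"ty":0,"tz":0.05,"wx":0,"wy":0,"wz":0},{"tx":0,"ty":0,"tz":0.1,"wx":0,"wy":0,"wz":0},{"tx":0,"ty":0,"tz":0.15,"wx":0,"wy":0,"wz":0},{"tx":0,"ty":0,"tz":0.2,"wx":0,"wy":0,"wz":0},{"tx":0,"ty":0,"tz":0.2,"wx":0,"wy":0,"wz":0}]'
```

```text
time: 6.85
tcp_pos: [530.7, 110.9, -38.4]
eef_rot: [3.142, -0.0, -0.0]
contact_force: [0.3, -0.2, -1.2]
grip_width: 0.001
```

```bash
python3 -m handwheel '[{"tx":0,"ty":0,"tz":0.05,"wx":0,"wy":0,"wz":0},{"tx":0,"ty":0,"tz":0.1,"wx":0,"wy":0,"wz":0},{"tx":0,"ty":0,"tz":0.15,"wx":0,"wy":0,"wz":0},{"tx":0,"ty":0,"tz":0.2,"wx":0,"wy":0,"wz":0},{"tx":0,"ty":0,"tz":0.2,"wx":0,"wy":0,"wz":0}]'
```

```text
time: 7.35
tcp_pos: [530.8, 110.9, -39.0]
eef_rot: [-3.141, 0.001, -0.001]
contact_force: [-4.0, -1.0, 19.7]
grip_width: 0.001
```

```bash
python3 -m handwheel '[{"tx":0,"ty":0,"tz":0.05,"wx":0,"wy":0,"wz":0},{"tx":0,"ty":0,"tz":0.1,"wx":0,"wy":0,"wz":0},{"tx":0,"ty":0,"tz":0.15,"wx":0,"wy":0,"wz":0},{"tx":0,"ty":0,"tz":0.2,"wx":0,"wy":0,"wz":0},{"tx":0,"ty":0,"tz":0.2,"wx":0,"wy":0,"wz":0}]'
```

```text
time: 7.85
tcp_pos: [530.8, 110.9, -39.2]
eef_rot: [-3.141, 0.001, -0.003]
contact_force: [-11.3, -1.1, 47.0]
grip_width: -0.004
```

Contact is at TCP z≈-38.7, so the fingertip sits 38.7 mm above the reported TCP, matching the vision estimate of about 41. The last call of that batch pressed the table with 47 N, because I should have run those creeps one at a time. To get the tip at z≈46.5 the TCP must read z≈8. Going back now.

```bash
python3 -m handwheel '[{"tx":0,"ty":0,"tz":-2,"wx":0,"wy":0,"wz":0},{"tx":0,"ty":0,"tz":-6,"wx":0,"wy":0,"wz":0},{"tx":0,"ty":0,"tz":-10,"wx":0,"wy":0,"wz":0},{"tx":0,"ty":0,"tz":-12,"wx":0,"wy":0,"wz":0},{"tx":0,"ty":0,"tz":-12,"wx":0,"wy":0,"wz":0}]'
python3 -m handwheel '[{"tx":-3,"ty":3,"tz":0,"wx":0,"wy":0,"wz":0},{"tx":-6,"ty":6,"tz":0,"wx":0,"wy":0,"wz":0},{"tx":-9,"ty":9,"tz":0,"wx":0,"wy":0,"wz":0},{"tx":-9.7,"ty":13.1,"tz":0,"wx":0,"wy":0,"wz":0},{"tx":-9.7,"ty":13.1,"tz":0,"wx":0,"wy":0,"wz":0}]'
python3 -m handwheel '[{"tx":0,"ty":0,"tz":2,"wx":0,"wy":0,"wz":0},{"tx":0,"ty":0,"tz":4,"wx":0,"wy":0,"wz":0},{"tx":0,"ty":0,"tz":6,"wx":0,"wy":0,"wz":0},{"tx":0,"ty":0,"tz":6.9,"wx":0,"wy":0,"wz":0},{"tx":0,"ty":0,"tz":6.9,"wx":0,"wy":0,"wz":0}]'
```

```text
time: 8.35
tcp_pos: [532.6, 111.3, 80.7]
eef_rot: [-3.14, 0.001, -0.008]
contact_force: [0.7, 0.7, -0.7]
grip_width: -0.001
time: 8.85
tcp_pos: [431.0, -25.3, 77.0]
eef_rot: [3.139, -0.011, -0.004]
contact_force: [0.0, 0.2, -0.2]
grip_width: 0.0
time: 9.35
tcp_pos: [432.8, -19.8, 7.4]
eef_rot: [3.142, 0.0, -0.005]
contact_force: [-0.3, 0.1, 0.4]
grip_width: -0.003
```

```bash
python3 -m handwheel '[{"tx":0.5,"ty":0,"tz":0,"wx":0,"wy":0,"wz":0},{"tx":1,"ty":0,"tz":0,"wx":0,"wy":0,"wz":0},{"tx":1.5,"ty":0,"tz":0,"wx":0,"wy":0,"wz":0},{"tx":1.9,"ty":0,"tz":0,"wx":0,"wy":0,"wz":0},{"tx":2.1,"ty":0,"tz":0,"wx":0,"wy":0,"wz":0}]'
python3 -m handwheel '[{"tx":0.1,"ty":0,"tz":0,"wx":0,"wy":0,"wz":0},{"tx":0.25,"ty":0,"tz":0,"wx":0,"wy":0,"wz":0},{"tx":0.4,"ty":0,"tz":0,"wx":0,"wy":0,"wz":0},{"tx":0.55,"ty":0,"tz":0,"wx":0,"wy":0,"wz":0},{"tx":0.7,"ty":0,"tz":0,"wx":0,"wy":0,"wz":0}]'
python3 - <<'E'
from h import *
s=read_state();im=camera("wrist");print(s["tcp_pos"],s["contact_force"])
st=s;np.savez("pics/w4.npz",im=im,p=s["tcp_pos"],r=s["eef_rot"]);cv2.imwrite("pics/w4.png",im[:350,100:460,::-1])
a,b=measure("wrist",im,st,(150,20,400,236),65,51);print(np.round(a,1),np.round(b,1),np.round(b-a,1))
E
```

```text
time: 9.85
tcp_pos: [455.5, -20.0, 9.0]
eef_rot: [-3.141, 0.0, -0.002]
contact_force: [-0.3, -0.5, 0.3]
grip_width: 0.0
time: 10.35
tcp_pos: [461.7, -20.1, 8.6]
eef_rot: [-3.142, 0.0, 0.0]
contact_force: [-1.0, -0.5, 1.2]
grip_width: -0.002
[461.70997096 -20.10217223   8.62156578] [-0.95835944 -0.45125388  1.19688946]
[506.2 -18.1  42. ] [493.  -19.4  21.1] [-13.1  -1.3 -21. ]
```

View pics/w4.png

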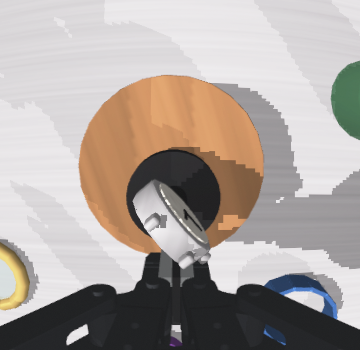

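The stand is upright at crop (173,195) and has moved about 6 mm, with the shut tips touching the foot and force around 1 N. 11 mm is left, so I'll continue slowly.

```bash
python3 -m handwheel '[{"tx":0.15,"ty":0,"tz":0,"wx":0,"wy":0,"wz":0},{"tx":0.3,"ty":-0.02,"tz":0,"wx":0,"wy":0,"wz":0},{"tx":0.45,"ty":-0.04,"tz":0,"wx":0,"wy":0,"wz":0},{"tx":0.6,"ty":-0.06,"tz":0,"wx":0,"wy":0,"wz":0},{"tx":0.75,"ty":-0.08,"tz":0,"wx":0,"wy":0,"wz":0}]'
python3 - <<'E'
from h import *
s=read_state();im=camera("wrist");print(s["tcp_pos"],s["contact_force"])
st=s;np.savez("pics/w5.npz",im=im,p=s["tcp_pos"],r=s["eef_rot"])
a,b=measure("wrist",im,st,(150,20,400,236),65,51);print(np.round(a,1),np.round(b,1),np.round(b-[504.3,-18,0],1))
E
```

```text
time: 10.9
tcp_pos: [469.3, -19.3, 8.6]
eef_rot: [-3.142, 0.0, 0.0]
contact_force: [-0.6, 0.7, -0.1]
grip_width: 0.0
[469.30388013 -19.25807351   8.60883866] [-0.57748055  0.67458775 -0.07859441]
[508.4 -18.1  39.8] [500.6 -19.2  21.1] [-3.7 -1.2 21.1]
```

```bash
python3 -m handwheel '[{"tx":0.1,"ty":0,"tz":0,"wx":0,"wy":0,"wz":0},{"tx":0.2,"ty":-0.02,"tz":0,"wx":0,"wy":0,"wz":0},{"tx":0.28,"ty":-0.03,"tz":0,"wx":0,"wy":0,"wz":0},{"tx":0.33,"ty":-0.04,"tz":0,"wx":0,"wy":0,"wz":0},{"tx":0.36,"ty":-0.05,"tz":0,"wx":0,"wy":0,"wz":0}]'
python3 -m handwheel '[{"tx":-0.3,"ty":0,"tz":0,"wx":0,"wy":0,"wz":0},{"tx":-1.5,"ty":0,"tz":0,"wx":0,"wy":0,"wz":0},{"tx":-3,"ty":0,"tz":0,"wx":0,"wy":0,"wz":0},{"tx":-4,"ty":0,"tz":0,"wx":0,"wy":0,"wz":0},{"tx":-4,"ty":0,"tz":0,"wx":0,"wy":0,"wz":0}]'
python3 -m handwheel '[{"tx":0,"ty":0,"tz":-4,"wx":0,"wy":0,"wz":0},{"tx":0,"ty":0,"tz":-8,"wx":0,"wy":0,"wz":0},{"tx":0,"ty":0,"tz":-12,"wx":0,"wy":0,"wz":0},{"tx":0,"ty":0,"tz":-12,"wx":0,"wy":0,"wz":0},{"tx":0,"ty":0,"tz":-12,"wx":0,"wy":0,"wz":0}]'
python3 - <<'E'
from h import *
s=read_state();im=camera("wrist");sc=camera("scene");t=camera("top");print(s["tcp_pos"],s["contact_force"])
np.savez("pics/w6.npz",im=im,p=s["tcp_pos"],r=s["eef_rot"],sc=sc,t=t)
a,b=measure("wrist",im,s,(150,20,400,236),65,51);print(np.round(a,1),np.round(b,1),np.round(b-a,1))
k=cv2.resize(sc[160:250,220:330],(513,420),interpolation=cv2.INTER_CUBIC)
cv2.imwrite("pics/f6.png",np.hstack([im[20:440,140:420],k[:400]])[:,:,::-1] if im[20:440].shape[0]==400 else 0*im)
E
```

```text
time: 11.45
tcp_pos: [472.8, -18.7, 8.6]
eef_rot: [-3.142, 0.0, -0.0]
contact_force: [-0.5, -0.1, 0.7]
grip_width: 0.002
time: 11.95
tcp_pos: [430.6, -18.9, 8.7]
eef_rot: [3.141, -0.0, -0.003]
contact_force: [0.3, -0.4, -0.1]
grip_width: -0.005
time: 12.45
tcp_pos: [433.8, -18.7, 129.6]
eef_rot: [-3.141, 0.0, -0.005]
contact_force: [0.0, 0.0, -0.6]
grip_width: -0.002
[433.8160899  -18.70825768 129.58733853] [ 0.01540189  0.02404524 -0.64428532]
[503.5 -17.9  44.1] [504.2 -18.9  20.5] [  0.7  -1.  -23.5]
```

View pics/f6.png

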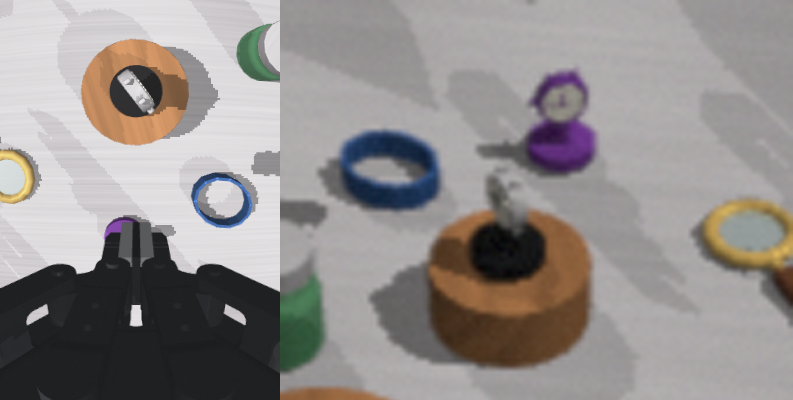

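The stand is upright and centred: the foot is at crop (136,91) on the plinth at (135,92). Measured offset is (0.7, -1.0) mm. The hand is clear and the band, loupe and purple stand are where they were.

```bash
python3 -c "
from workcell import *
print(finish_job())"
```

```text
the job is handed in; nothing more can be done
None
```

The stand is now upright near the middle of the small plinth, and I handed the job in at about 12.6 s of the 51 s allowed. I shut the fingers and pushed the black foot about 17 mm along +x in three slow pushes. Force read about 1 N at the end of each push, which is near the sensor noise. Then I backed the hand off and raised it.

**Last checks:** The final wrist picture puts the stand (0.7, -1.0) mm from the plinth centre, against the 6 mm allowed. The scene picture shows it upright with the hand clear. The other things in view there looked unmoved, but I did not measure them, and the screwdriver and movement block were not in those crops.

**What disagreed:**
- **Fingertip height:** the real tips sit about 39 mm short of the reported TCP. I saw this in two camera views, confirmed it by touching bare table, and corrected for it before touching the stand.
- **Table touch too hard:** that touch reached 47 N on the fingertips, harder than intended, because I ran several creep steps in one batch. It is under the 120 N wrist limit. It would count against the 40 N limit only if fingertips are treated as part of the gripper's body.
- **Camera agreement:** the wrist and top cameras differed by about 3 mm on the plinth's absolute position. I therefore aimed by the stand's offset from the plinth within the wrist view.

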